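Stand a weight carrier up in its transit bin and set it out

ROBOT

A 7-joint arm with a two-finger parallel gripper is mounted at the origin on a cart in front of the work surface, level with it; the furniture and walls round the work are solid. World frame = base frame: x ahead of the robot, y to its left, z up, the work surface at z = 0. Lengths are in mm, angles in rad, forces in N, time in s.
With the tool pointing down it reaches from about 400 to 875 mm from the base axis. Payload 4.4 kg.
Tool frame: the origin (TCP) lies midway between the tips of the shut fingers; the grasp point (between the pads) lies 19 mm behind it (ctrl.grip_point_offset is the distance from the TCP to the grasp point, in mm); z points along the fingers, y is the direction in which the jaws open and shut (so a half turn about z gives the same grasp; the last joint's range is limited). The gripper opens to 85 mm and grips with 20 to 120 N. Pads are 22 mm wide; open, the fingers measure 114 mm over their backs; the gripper's body (76 mm by 85 mm) begins 54 mm behind the grasp point. The pads swing forward as they close: fully open they stand 13 mm farther back than shut.
Start: joints at [-1.357, 0.628, 0.038, 1.517, -0.027, 0.996, -0.02], TCP at [179.482, 624.743, 231.313] pointing down, gripper open.
Joint ranges: [-3.06, 3.06], [-0.37, 2.12], [-1.25, 1.32], [0.18, 2.47], [-1.1, 4.24], [0.23, 1.98], [-2.94, 2.94]. Speed limits (rad/s): [2.57, 2.57, 3.14, 3.14, 3.14, 3.14, 3.14].

INTERFACE

Orientations are given as [roll, pitch, yaw] about the fixed x, y, z axes, in that order (R = Rz(yaw) Ry(pitch) Rx(roll)).
In Python, from cell import ctrl, imaging, models gives the robot as it stands. The module is installed in compiled form; this text tells all that it offers.
- The arm moves only by the tool drive_tool, never from a script. Its argument "deltas" is text: rows parted by semicolons, each of 5 numbers parted by spaces: the shift along the tool's x, y, z in m, then the turn about the tool's z in degrees, then the finger opening in m, from 0 to 0.0854. A call has 1 to 12 rows; each row is the pose to reach, as a shift and turn from the pose commanded when the call began, along the tool's axes at that moment; what a row does not reach only later rows make up. A row lasts 1/8 s, in which the tool goes at most 62.5 mm and 10.7 degrees, less where a joint would pass 70% of its speed; a pose out of reach is approached as far as the arm can. A call with a gripper value outside its range is refused whole. The fingers move at their own pace and stop on an object; the grip force is fixed at half the most. Time passes only in rows, so rows that repeat a pose let the fingers close. It gives the time, the measured TCP pose, the force and the opening at its end, in the units of the state.
- ctrl.read_state(): the state, without advancing time (a new reading comes with each control period).
- imaging.get_image(name): name is "side" or "top" or "wrist"; returns a dict with "color" (420x560x3 uint8, red, green, blue), "range_z" (420x560 float32, mm along the optical axis (not along the pixel's ray), 0 where there is no reading), "vfov" (degrees; the focal length in pixels is half the picture's height over the tangent of half this angle, whatever the lens; pixels are square), "cx", "cy" (the principal point, pixels), "extrinsics" (4x4, takes a point from camera to world coordinates). Camera axes: x right, y down, z forward; pixel columns grow to the right and rows downward; lengths in mm; the calibration is good to about 2 mm. A picture is of the moment at which its call begins.
- ctrl.finish_job(): hands the job in, once; it reports no verdict.
Trained networks look in a picture, given as the dict that the camera call returned (one of the last four; its "shot" number tells which), for a name from the list of things; names that differ only in an ending like _2 or _b are one class to them, and where a whole thing is asked for, a point or a joint stands for the part that bears it (a point fixed in the world has none). Each returns a list of dicts, best first, with "score" (0 to 1); they miss things now and then, are a little off and sometimes report something else, mostly with a low value. They report only what shows in the picture. A call takes as long as a camera call.
- models.spot_in(picture, thing): "point" ([column, row] in pixels, amid what is visible of it).
- models.landmark_of(picture, thing): "point" ([column, row] in pixels: a listed point, or the origin of a listed thing).
The state is a dict: "clock": time; "qpos": joint angles; "qd": joint speeds; "tau": joint torques, N m; "eef_pos": TCP position; "tool_rot": TCP orientation; "force": force on the tool from outside, world axes, zero at the start; "torque": the same for the moment, N m; "width": finger opening in mm.
Only numpy, scipy, OpenCV 4.12 (cv2) and the standard library are available. Lean on these libraries where they do the work, as an engineer would, in place of code of your own. Each camera call takes 0.05 s, during which the arm holds its last target.

TASK

Unlock the deep bin by swinging both thumb clamps clear of its cover, then lift the cover off and lay it flat on the bench. The weight carrier lies on its side in the bin: tip it upright inside the bin, let go so that it stands there on its foot, then take it again by the square collar under the ball knob, lift it out upright and set it down, not drop it, on the middle of the square metal plate. Leave the other things on the bench where they are.

Things in the scene. Friction and masses are not known exactly. Their poses are not given: they have to be found in the camera images.
- bin: Fixed grey deep open bin, outside 232 (x) x 162 (y) x 95 mm high, walls and floor 6 mm (inside 220 x 150 x 89 deep). Origin: centre of its underside, on the bench; x along its length, z up. A dark bracket at the middle of each long side carries a thumb clamp. The cover shuts it at the start; the bench to its left is free for laying the cover down.
- clamp_left_wing (a point): Thumb clamp on the bin's +y side: centre of its upright black wing, on the turning axis, 103 mm from the bin's middle, 126 mm above the bench. Wing 9 mm thick, 36 mm long (along this point's y), 28 mm tall (12 above this point, 16 below). Under it a steel tongue, 12 mm wide, reaches 35 mm along this point's -y: closed, it lies over the cover's edge and holds it down.
- clamp_left (a joint): Turn of that clamp in rad, growing anticlockwise seen from above: 0 = tongue straight over the cover, 1.5 = end stop, tongue along the bin's side and clear of the cover (clear from about 1.05). It stays where it is left; light friction (0.04 N m). Starts somewhere between 0 and 0.3.
- clamp_right_wing (a point): The same grip point on the like clamp on the bin's -y side (this point is turned half round: its -y again points in over the cover when closed).
- clamp_right (a joint): Turn of the right clamp, the same as for the left: anticlockwise seen from above opens it, 0 closed, 1.5 fully open.
- cover: Loose aluminium cover plate 232 x 162 x 5 mm, 0.35 kg, lying on the bin's rim. Origin: centre of the plate's underside; lips 5 mm high stand below the plate, just inside the bin's walls, so laid flat on the bench its origin is 5 mm up. x along its length, z up.
- cover_handle (a point): Middle of the cover's black bridge handle, 34 mm above the plate's underside. The grip bar is 10 mm thick (y), 14 mm tall and 96 mm long along the cover's x, its posts 42 mm either side; 22 mm free beneath it. It lies over the middle of the plate.
- carrier: Loose plain steel weight carrier, 0.45 kg, 146 mm long: square foot 64 x 64 x 12 mm, rod 16 mm thick, square collar, ball knob at the end. Origin: centre of the foot's underside; z along the rod to the knob. It lies along the bin, hidden under the cover, foot near the bin's -x end, knob towards +x. The foot is heavy: it stands up by itself from within about 35 degrees of upright.
- carrier_knob (a point): Centre of the ball knob (24 mm diameter), 134 mm from the foot's underside. Lying down it is about 18 mm above the bin's inner floor. Gripped by the ball, the carrier swivels easily between the fingers. As it tips up, the 64 mm foot turns on its lower edge and its upper edge swings back towards the bin's end wall, 6 to 20 mm behind: the foot must slide away from that wall while the knob rises.
- carrier_collar (a point): Centre of the square collar (40 x 40 x 16 mm, sides parallel to the foot's), 108 mm from the foot's underside and 26 mm below the knob's centre; axes as the carrier's, x and y across its flat sides.
- stand_plate: Fixed square aluminium plate 110 x 110 x 8 mm on the bench to the right of the bin. Origin: centre of its underside; top 8 mm up.
- oil_bottle: Bystander: round oil bottle, 65 mm diameter, 170 mm tall, at the back right.
- gauge: Bystander: round pressure gauge lying face up, 105 x 68 x 32 mm, behind the bin.
- disc_weight: Bystander: flat slotted disc weight, 73 mm across, 11 mm high, in front of the metal plate.
- pipe_adapter: Bystander: small threaded pipe adapter standing on its hexagon, 25 mm wide, 27 mm high, near the bench's front edge.
- plug: Bystander: small threaded plug, 20 mm wide, 22 mm high, behind the bin and to its right.

How it is judged:
By the outcome, as a careful person would: the job done as asked, in the order asked, and still so for the second after the job is handed in, with the robot touching nothing.
It also fails if it takes over 72 s, if anything falls off the work surface, if the arm or the gripper's body presses on something with over 40 N, if the wrist force passes 120 N, or if a joint passes its speed limit or range.

## Working session

There is one attempt and no reset: what is moved stays moved. The work goes in short steps, Python scripts to look and compute and a tool call to move; the robot and the scene stay as the last step left them, time stands still between calls to the robot, and variables do not carry over. Pictures are saved under pics/ and viewed, and the job is handed in when it is done.

Besides the shell and the picture viewer there is one more tool, called as a command line: name --argument value ..., lists and objects as JSON in quotes. drive_tool: Moves the arm, as the interface text tells. Its arguments: {"type":"object","properties":{"deltas":{"type":"string"}},"required":["deltas"]}

```bash
mkdir -p pics; ls; cat > h.py <<'E'
import numpy as np, cv2
from cell import ctrl, imaging, models
def shot(n,fn=None):
    p=imaging.get_image(n)
    if fn: cv2.imwrite('pics/'+fn,p['color'][:,:,::-1])
    return p
def foc(p): return p['color'].shape[0]/2/np.tan(np.radians(p['vfov'])/2)
def pw(p,c,r,z=None):
    f=foc(p); 
    return (p['extrinsics']@np.array([(c-p['cx'])*z/f,(r-p['cy'])*z/f,z,1]))[:3]
def rng(p,c,r,k=2):
    a=p['range_z'][int(r)-k:int(r)+k+1,int(c)-k:int(c)+k+1]; a=a[a>0]
    return np.median(a) if a.size else 0
def dpt(p,c,r,k=2): return pw(p,c,r,rng(p,c,r,k))
def onz(p,c,r,h):
    f=foc(p);E=p['extrinsics'];d=E[:3,:3]@np.array([(c-p['cx'])/f,(r-p['cy'])/f,1]);o=E[:3,3]
    return o+d*(h-o[2])/d[2]
def cloud(p):
    f=foc(p);z=p['range_z'];v,u=np.indices(z.shape)
    q=np.stack([(u-p['cx'])*z/f,(v-p['cy'])*z/f,z],-1)
    w=q@p['extrinsics'][:3,:3].T+p['extrinsics'][:3,3]; w[z==0]=np.nan
    return w
E
python3 - <<'E'
from h import *
s=ctrl.read_state();print({k:np.round(v,3) for k,v in s.items()}, ctrl.grip_point_offset)
H={'bin':95,'clamp_left_wing':126,'clamp_right_wing':126,'cover':95,'cover_handle':129,'stand_plate':0}
for n in ['top','side']:
    p=shot(n,n+'0.png'); print(n,p['shot'],np.round(p['extrinsics'],3).tolist(),p['vfov'],p['cx'],p['cy'])
    for t in H:
        for o in models.landmark_of(p,t)[:2]:
            c,r=o['point'];print(t,round(o['score'],2),np.round([c,r]),np.round(dpt(p,c,r)),np.round(onz(p,c,r,H[t])))
E
```

```text
pics
{'clock': np.float64(0.0), 'qpos': array([-1.357,  0.629,  0.038,  1.518, -0.027,  0.996, -0.02 ]), 'qd': array([-0.001, -0.   , -0.001,  0.001,  0.001, -0.001, -0.001]), 'tau': array([ 1.0000e-03, -5.6341e+01,  1.2260e+00, -1.9344e+01,  1.1000e-02,
        1.0000e-02,  0.0000e+00]), 'eef_pos': array([179.328, 624.113, 230.357]), 'tool_rot': array([-3.14 ,  0.   ,  2.862]), 'force': array([ 0.331, -0.69 ,  0.313]), 'torque': array([-0.033,  0.035,  0.005]), 'width': np.float64(85.712)} 18.700000000000003
top 1 [[0.015, -0.988, 0.152, 414.093], [-1.0, -0.019, -0.023, 1.774], [0.025, -0.151, -0.988, 1134.951], [0.0, 0.0, 0.0, 1.0]] 55.6083996645713 280.3157097332814 214.925545193191
clamp_left_wing 0.43 [199. 223.] [543. 183. 135.] [544. 185. 126.]
clamp_right_wing 0.64 [281. 242.] [500. -24. 111.] [498. -24. 126.]
cover 0.56 [241. 231.] [524.  77. 135.] [528.  80.  95.]
cover_handle 0.94 [241. 231.] [525.  78. 133.] [525.  78. 129.]
cover_handle 0.71 [326. 157.] [ 731. -143.  108.] [ 724. -140.  129.]
stand_plate 0.74 [356. 250.] [ 490. -242.    7.] [ 491. -243.    0.]
stand_plate 0.61 [294. 300.] [350. -65.   4.] [350. -66.   0.]
side 2 [[0.985, -0.13, 0.114, 455.641], [-0.172, -0.676, 0.716, -649.392], [-0.016, -0.725, -0.689, 695.63], [0.0, 0.0, 0.0, 1.0]] 51.94860289573441 280.56322166517344 214.87304336958152
clamp_left_wing 0.55 [263. 147.] [570. 355.   0.] [549. 174. 126.]
clamp_right_wing 0.51 [256. 207.] [506. -38. 136.] [507. -27. 126.]
clamp_right_wing 0.46 [258. 185.] [522.  73. 100.] [519.  41. 126.]
cover 0.81 [256. 184.] [518.  76.  99.] [518.  81.  95.]
cover_handle 0.87 [259. 174.] [527.  72. 129.] [527.  73. 129.]
cover_handle 0.21 [258. 187.] [521.  66.  98.] [518.  29. 129.]
stand_plate 0.98 [267. 331.] [ 494. -228.    6.] [ 494. -224.    0.]
stand_plate 0.71 [256. 208.] [505. -37. 135.] [516. 109.   0.]
```

```bash
python3 -c "
import cv2
for n in ['top','side']:
    i=cv2.imread(f'pics/{n}0.png');cv2.imwrite(f'pics/{n}0b.png',cv2.resize(i,(800,600),interpolation=2))
"
```

```text
(no output)
```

View pics/top0b.png

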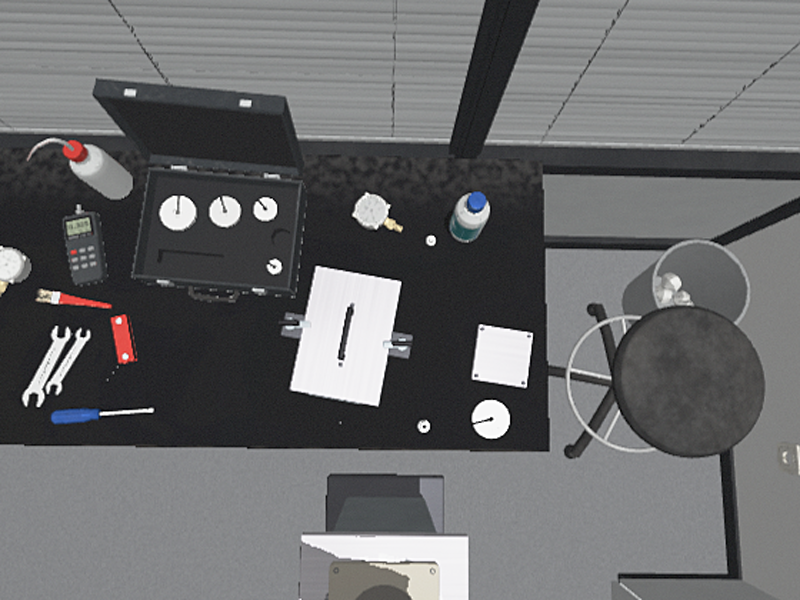

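View pics/side0b.png

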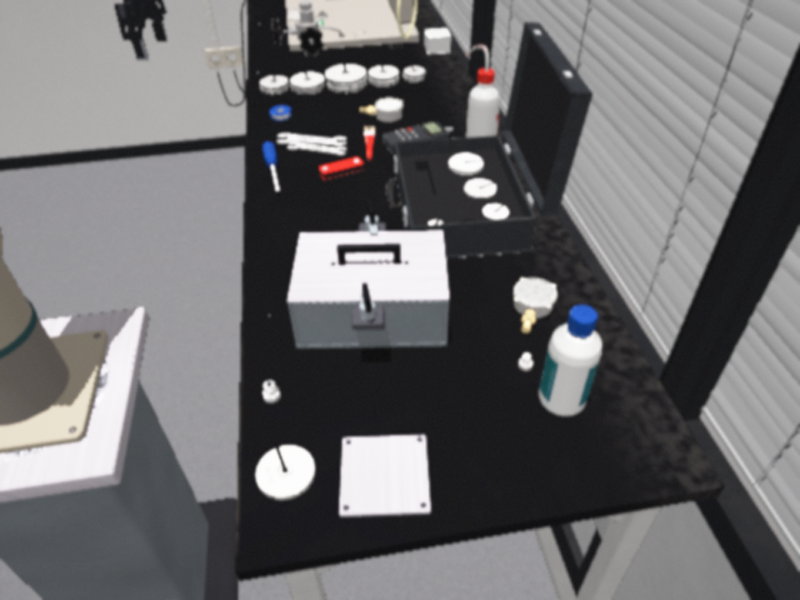

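The top view shows the bin at about (345,335) in the 800-wide picture, with the left clamp at (292,322), the right clamp at (400,345) and the plate at (502,356). The bench at about columns 150–280, rows 300–440 is free for the cover. Next I'll fit the geometry.

```bash
cat > m1.py <<'E'
from h import *
for n in ['top','side']:
    p=shot(n); w=cloud(p)
    reg=(w[...,0]>350)&(w[...,0]<720)&(w[...,1]>-60)&(w[...,1]<220)
    m=reg&(abs(w[...,2]-100)<8)
    q=w[m]; print(n,'cover n',len(q),'z',np.median(q[:,2]))
    r=cv2.minAreaRect(q[:,:2].astype(np.float32)); print('rect',r)
    m=reg&(w[...,2]>118)
    q=w[m]
    lab,cc=cv2.connectedComponentsWithStats(m.astype(np.uint8))[1:3]
    for i in range(1,len(cc)):
        if cc[i,4]>4:
            a=w[lab==i];r=cv2.minAreaRect(a[:,:2].astype(np.float32));print('hi',cc[i],a.mean(0).round(),a[:,2].max().round(),np.round(r[0]),np.round(r[1]),round(r[2],1))
    m=(w[...,0]>400)&(w[...,0]<580)&(w[...,1]<-160)&(w[...,1]>-320)&(abs(w[...,2]-8)<5)
    lab,cc=cv2.connectedComponentsWithStats(m.astype(np.uint8))[1:3]
    i=1+np.argmax(cc[1:,4]);a=w[lab==i];print('plate',np.median(a[:,2]),cv2.minAreaRect(a[:,:2].astype(np.float32)))
    if n=='top':
        c=p['color'];cv2.imwrite('pics/topcrop.png',cv2.resize(c[180:300,180:310,::-1],None,fx=5,fy=5,interpolation=2))
    else:
        c=p['color'];cv2.imwrite('pics/sidecrop.png',cv2.resize(c[140:260,190:330,::-1],None,fx=5,fy=5,interpolation=2))
E
python3 m1.py
```

```text
top cover n 5385 z 99.49097550208762
rect ((522.172607421875, 74.99504089355469), (234.5430450439453, 232.33648681640625), 80.32855987548828)
hi [236 214  12  38 163] [521.  76. 134.] 140.0 [522.  76.] [10. 95.] 80.6
hi [194 223  16   5  67] [538. 177. 134.] 141.0 [539. 178.] [ 9. 36.] 1.7
hi [275 238  14   4  56] [505. -25. 137.] 141.0 [505. -25.] [ 8. 33.] 0.2
plate 7.818526100487816 ((496.19744873046875, -227.83450317382812), (113.5021743774414, 112.9134292602539), 81.04077911376953)
side cover n 4955 z 99.40175159543037
rect ((523.2481689453125, 73.38668823242188), (223.0386962890625, 232.07388305664062), 80.54544067382812)
hi [257 139   6  16  64] [540. 171. 132.] 139.0 [541. 176.] [33.  9.] 89.6
hi [235 170  46  10 333] [524.  74. 130.] 137.0 [523.  75.] [13. 96.] 78.7
hi [253 197   7  19  97] [506. -31. 133.] 140.0 [507. -26.] [ 9. 37.] 0.3
plate 7.517193156371491 ((496.20257568359375, -228.0923614501953), (111.74893951416016, 110.60186767578125), 82.51368713378906)
```

View pics/topcrop.png

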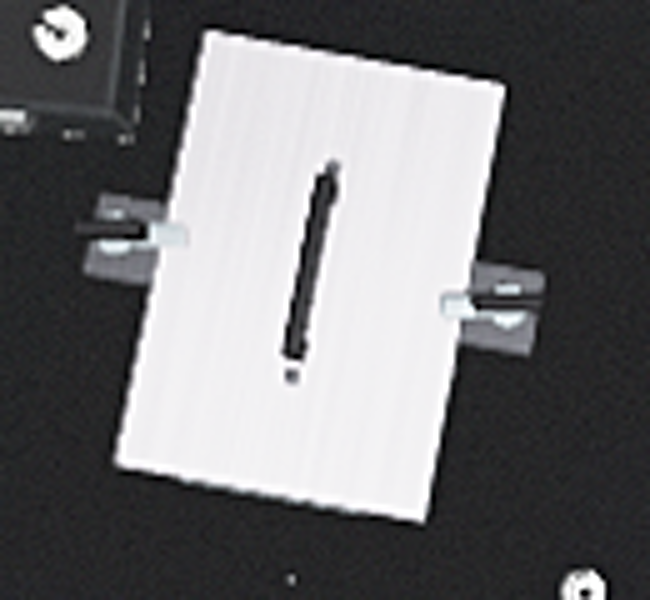

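View pics/sidecrop.png

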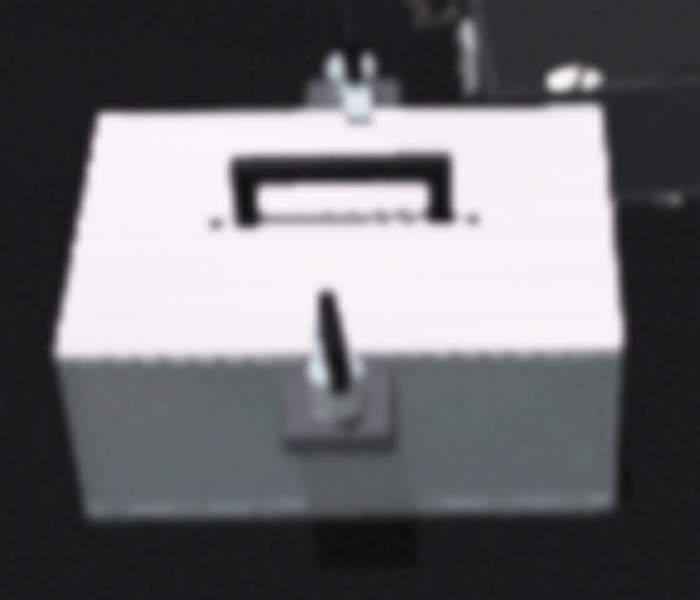

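```bash
cat > go.py <<'E'
import sys
from h import *
def d(x,y,z,yaw):
    s=ctrl.read_state();e=s['eef_pos'];ps=s['tool_rot'][2]
    v=np.array([x,y,z])-e; c,n=np.cos(ps),np.sin(ps)
    t=-(yaw-np.degrees(ps)); t=(t+180)%360-180
    return np.round([ (c*v[0]+n*v[1])/1000,(n*v[0]-c*v[1])/1000,-v[2]/1000],4),round(t,1)
if __name__=='__main__':
    a=[float(i) for i in sys.argv[1:]]
    s=ctrl.read_state();print('t',s['clock'],'p',np.round(s['eef_pos'],1),'rpy',np.degrees(s['tool_rot']).round(1),'F',np.round(s['force'],1),'w',round(float(s['width']),1),'q',np.round(s['qpos'],2))
    for i in range(0,len(a),4): print(a[i:i+4],*d(*a[i:i+4]))
E
python3 go.py 539.5 177 200 90
```

```text
t 0.8 p [179.5 624.7 231.3] rpy [180.  -0. 164.] F [-0.8 -0.2 -0.1] w 85.5 q [-1.36  0.63  0.04  1.52 -0.03  1.   -0.02]
[539.5, 177.0, 200.0, 90.0] [-0.4697 -0.3309  0.0313] 74.0
```

drive_tool --deltas "-0.047 -0.0331 0 10 0.05;-0.0939 -0.0662 0 20 0.05;-0.1409 -0.0993 0 30 0.05;-0.1879 -0.1324 0 40 0.05;-0.2348 -0.1655 0 50 0.05;-0.2818 -0.1985 0 60 0.05;-0.3288 -0.2316 0 68 0.05;-0.3757 -0.2647 0.01 74 0.05;-0.4227 -0.2978 0.02 74 0.05;-0.4697 -0.3309 0.0313 74 0.05;-0.4697 -0.3309 0.0313 74 0.05;-0.4697 -0.3309 0.0313 74 0.05"

```text
clock: 2.3
eef_pos: [539.2, 177.5, 199.9]
tool_rot: [-3.141, -0.001, 1.57]
force: [-0.1, 0.5, 0.3]
width: 49.9
```

```bash
python3 go.py 539.5 177 113 90; python3 -c "
from h import *
p=shot('wrist','w1.png');print(models.landmark_of(p,'clamp_left_wing')[:2]); w=cloud(p)
m=(w[...,2]>112)&(w[...,2]<145)&(abs(w[...,1]-177)<30)&(abs(w[...,0]-539)<40);a=w[m];print(len(a),a.mean(0),cv2.minAreaRect(a[:,:2].astype(np.float32)))"
```

```text
t 2.3 p [539.2 177.5 199.9] rpy [-180.   -0.   90.] F [-0.1  0.5  0.3] w 49.9 q [-0.61  0.57  0.38  1.79 -0.28  0.83 -0.1 ]
[539.5, 177.0, 113.0, 90.0] [-0.0005  0.0003  0.0869] -0.0
[{'point': [283.8, 213.3], 'score': 0.68}, {'point': [440.0, 390.2], 'score': 0.6}]
855 [537.63427789 181.01464571 136.16758093] ((538.821044921875, 178.21865844726562), (36.198402404785156, 12.391579627990723), 87.58655548095703)
```

View pics/w1.png

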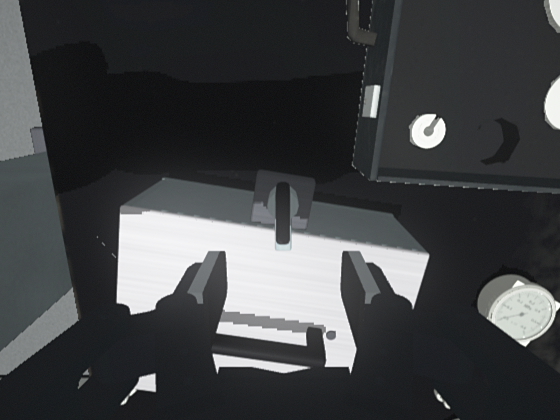

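drive_tool --deltas "0 0 0.045 0 0.04;0 0 0.075 0 0.04;0 0 0.0869 0 0.04;0 0 0.0869 0 0.0;0 0 0.0869 0 0;0 0 0.0869 0 0;0 0 0.0869 0 0;0 0 0.0869 0 0"

```text
clock: 3.4
eef_pos: [538.8, 177.7, 114.2]
tool_rot: [-3.141, -0.001, 1.571]
force: [-6.2, 1.0, 6.7]
width: 8.3
```

drive_tool --deltas "0.0005 0 0 -9 0;0.0005 0 0 -18 0;0.0005 0 0 -27 0;0.0005 0 0 -36 0;0.0005 0 0 -45 0;0.0005 0 0 -54 0;0.0005 0 0 -63 0;0.0005 0 0 -70 0;0.0005 0 0 -72 0;0.0005 0 0 -72 0"

```text
clock: 4.65
eef_pos: [539.6, 178.3, 114.2]
tool_rot: [3.14, 0.0, 2.826]
force: [-3.6, 1.3, 6.4]
width: 7.5
```

drive_tool --deltas "0 0 0 0 0.04;0 0 0 0 0.04;0 0 0 0 0.04;0 0 -0.04 0 0.04;0 0 -0.075 0 0.05;0 0 -0.075 0 0.05"

```text
clock: 5.4
eef_pos: [541.7, 178.1, 190.8]
tool_rot: [3.138, 0.005, 2.826]
force: [-0.8, 0.1, -0.4]
width: 50.0
```

```bash
python3 go.py 505.5 -25.5 190 90 505.5 -25.5 113 90 505.5 -25.5 190 88; python3 -c "
from h import *
p=shot('side');c=p['color'];cv2.imwrite('pics/sc2.png',cv2.resize(c[100:260,190:350,::-1],None,fx=4,fy=4,interpolation=2))"
```

```text
t 5.4 p [541.7 178.1 190.8] rpy [179.8   0.3 161.9] F [-0.8  0.1 -0.4] w 50.0 q [-0.34  0.56 -0.04  1.79  0.03  0.78  0.86]
[505.5, -25.5, 190.0, 90.0] [-0.0287 -0.2048  0.0008] 71.9
[505.5, -25.5, 113.0, 90.0] [-0.0287 -0.2048  0.0778] 71.9
[505.5, -25.5, 190.0, 88.0] [-0.0287 -0.2048  0.0008] 73.9
```

View pics/sc2.png

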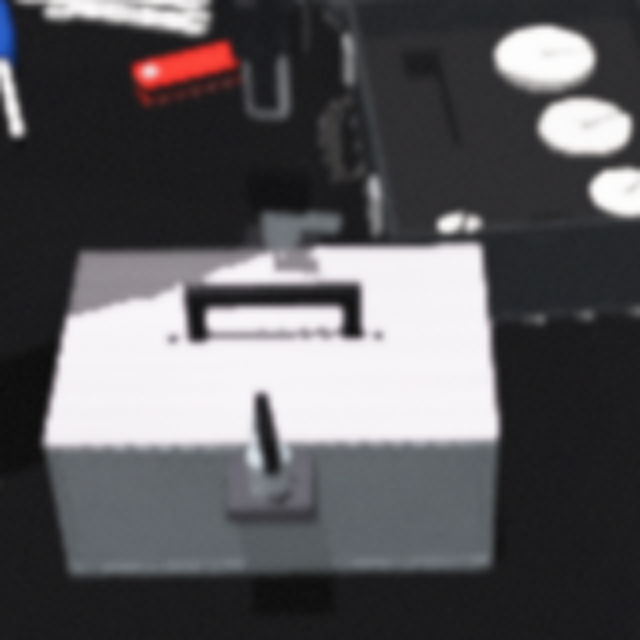

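The picture shows the left tongue lying along the bin's side at about (310,225), so that clamp is open. Next, the right clamp.

drive_tool --deltas "-0.0072 -0.051 0 10 0.05;-0.0143 -0.1024 0 20 0.05;-0.0215 -0.1536 0 30 0.05;-0.0287 -0.2048 0 40 0.05;-0.0287 -0.2048 0 50 0.05;-0.0287 -0.2048 0 60 0.05;-0.0287 -0.2048 0 72 0.05;-0.0287 -0.2048 0 72 0.05;-0.0287 -0.2048 0 72 0.05"

```text
clock: 6.58
eef_pos: [503.0, -26.0, 187.5]
tool_rot: [-3.14, 0.0, 1.573]
force: [-0.7, 0.1, 0.1]
width: 49.9
```

```bash
python3 go.py 505.5 -25.5 113 90; python3 -c "
from h import *
p=shot('wrist','w2.png'); w=cloud(p)
m=(w[...,2]>112)&(w[...,2]<145)&(abs(w[...,1]+25)<30)&(abs(w[...,0]-505)<40);a=w[m];print(len(a),a.mean(0),cv2.minAreaRect(a[:,:2].astype(np.float32)))"
```

```text
t 6.575 p [503.  -26.  187.5] rpy [-179.9    0.    90.1] F [-0.7  0.1  0.1] w 49.9 q [-0.22  0.5   0.31  1.97 -0.23  0.7   0.23]
[505.5, -25.5, 113.0, 90.0] [0.0005 0.0025 0.0745] 0.1
1007 [503.72477515 -21.84990023 135.93310077] ((501.69586181640625, -24.61887550354004), (12.965927124023438, 35.15648651123047), 0.5750581622123718)
```

View pics/w2.png

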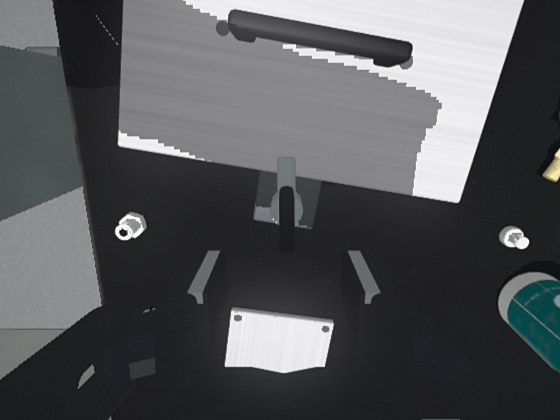

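drive_tool --deltas "0.0005 0.0015 0.035 0 0.04;0.0005 0.0015 0.06 0 0.04;0.0005 0.0015 0.0745 0 0.04;0.0005 0.0015 0.0745 0 0.0;0.0005 0.0015 0.0745 0 0;0.0005 0.0015 0.0745 0 0;0.0005 0.0015 0.0745 0 0;0.0005 0.0015 0.0745 0 0"

```text
clock: 7.62
eef_pos: [504.9, -25.8, 114.2]
tool_rot: [3.141, -0.0, 1.57]
force: [-2.9, -0.8, 5.9]
width: 7.9
```

drive_tool --deltas "0 0 0 -9 0;0 0 0 -18 0;0 0 0 -27 0;0 0 0 -36 0;0 0 0 -45 0;0 0 0 -54 0;0 0 0 -63 0;0 0 0 -70 0;0 0 0 -72 0;0 0 0 -72 0"

```text
clock: 8.88
eef_pos: [505.9, -24.9, 114.2]
tool_rot: [3.14, 0.002, 2.826]
force: [-0.5, 1.4, 5.4]
width: 8.0
```

drive_tool --deltas "0 0 0 0 0.04;0 0 0 0 0.04;0 0 0 0 0.04;0 0 -0.04 0 0.04;0 0 -0.075 0 0.05;0 0 -0.075 0 0.05"

```text
clock: 9.62
eef_pos: [506.8, -25.7, 190.9]
tool_rot: [3.14, 0.005, 2.826]
force: [0.1, -1.0, -1.0]
width: 49.7
```

```bash
python3 go.py 522.5 75.5 190 170.5 522.5 75.5 118 170.5;python3 -c "
from h import *
p=shot('side');c=p['color'];cv2.imwrite('pics/sc3.png',cv2.resize(c[100:260,190:350,::-1],None,fx=4,fy=4,interpolation=2))"
```

```text
t 9.625 p [506.8 -25.7 190.9] rpy [179.9   0.3 161.9] F [ 0.1 -1.  -1. ] w 49.7 q [ 0.08  0.48 -0.12  1.96  0.09  0.7   1.16]
[522.5, 75.5, 190.0, 170.5] [0.0165 0.1011 0.0009] -8.6
[522.5, 75.5, 118.0, 170.5] [0.0165 0.1011 0.0729] -8.6
```

View pics/sc3.png

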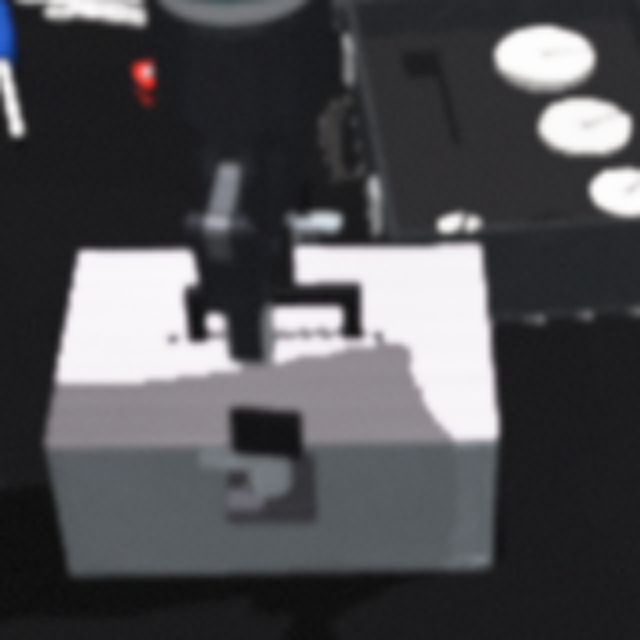

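drive_tool --deltas "0.008 0.05 0 -4 0.05;0.0165 0.1011 0 -8.6 0.05;0.0165 0.1011 0 -8.6 0.05;0.0165 0.1011 0.04 -8.6 0.05;0.0165 0.1011 0.06 -8.6 0.05;0.0165 0.1011 0.079 -8.6 0.05;0.0165 0.1011 0.0795 -8.6 0.0;0.0165 0.1011 0.0795 -8.6 0;0.0165 0.1011 0.0795 -8.6 0;0.0165 0.1011 0.0795 -8.6 0;0.0165 0.1011 0.0795 -8.6 0"

```text
clock: 11.05
eef_pos: [520.6, 75.4, 109.5]
tool_rot: [-3.141, 0.0, 2.977]
force: [-0.6, -0.6, 1.0]
width: 8.9
```

```bash
python3 go.py; python3 - <<'E'
from h import *
p=shot('top');w=cloud(p)
for c,r in [(150,300),(190,300),(110,300),(200,240),(105,230),(150,210)]:print(c,r,w[r,c].round())
# obstacle map left: points z>6, y>170
m=(w[...,2]>7)&(w[...,2]<200)&(w[...,1]>195)&(w[...,1]<480)&(w[...,0]<640)&(w[...,0]>300)
a=w[m];
for y in range(195,480,20):
    b=a[(a[:,1]>=y)&(a[:,1]<y+20)];print(y,len(b),b[:,0].min().round() if len(b) else None, b[:,0].max().round() if len(b) else None)
m=(abs(w[...,2])<8);b=w[m];print('front edge',[ (y,np.nanmin(b[(abs(b[:,1]-y)<10)&(b[:,0]>200)][:,0]).round()) for y in (200,260,320,380)])
E
```

```text
t 11.05 p [520.6  75.4 109.5] rpy [-180.     0.   170.6] F [-0.6 -0.6  1. ] w 8.9 q [-0.11  0.63 -0.13  1.97  0.15  0.55  1.06]
150 300 [343. 334.  -4.]
190 300 [344. 223.   1.]
110 300 [341. 444.  -2.]
200 240 [512. 203.   1.]
105 230 [536. 473.  -2.]
150 210 [588. 336.  43.]
195 45 520.0 639.0
215 90 608.0 639.0
235 100 604.0 640.0
255 76 605.0 638.0
275 101 591.0 640.0
295 111 588.0 640.0
315 99 588.0 640.0
335 107 588.0 639.0
355 99 590.0 639.0
375 91 596.0 639.0
395 61 617.0 640.0
415 73 616.0 640.0
435 50 377.0 640.0
455 63 377.0 639.0
475 18 377.0 639.0
front edge [(200, np.float64(309.0)), (260, np.float64(308.0)), (320, np.float64(310.0)), (380, np.float64(309.0))]
```

drive_tool --deltas "0 0 -0.01 0 0;0 0 -0.03 0 0;0 0 -0.06 0 0;0 0 -0.09 0 0;0 0 -0.09 0 0"

```text
clock: 11.72
eef_pos: [522.2, 76.1, 201.3]
tool_rot: [3.14, 0.005, 2.977]
force: [0.4, 0.2, -4.2]
width: 8.6
```

```bash
python3 go.py 445 315 190 180 445 315 30 180; python3 - <<'E'
from h import *
p=shot('side','s4.png')
p=shot('top','t4.png')
E
```

```text
t 11.725 p [522.2  76.1 201.3] rpy [179.9   0.3 170.6] F [ 0.4  0.2 -4.2] w 8.6 q [-0.08  0.49 -0.17  1.89  0.12  0.76  1.09]
[445.0, 315.0, 190.0, 180.0] [0.1153 0.2231 0.0113] -9.4
[445.0, 315.0, 30.0, 180.0] [0.1153 0.2231 0.1713] -9.4
```

View pics/s4.png

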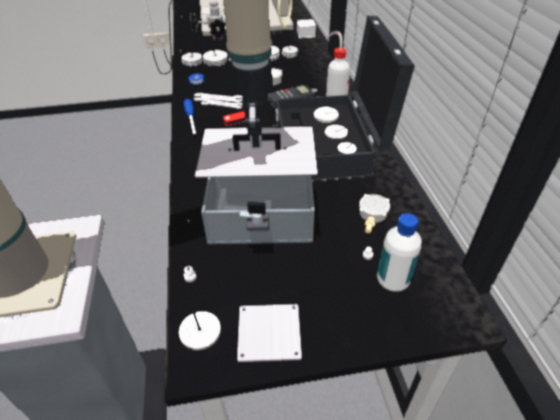

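drive_tool --deltas "0.012 0.022 0 -1 0;0.03 0.058 0 -3 0;0.05 0.097 0 -5 0;0.07 0.135 0 -7 0;0.09 0.174 0 -9 0;0.105 0.204 0 -9.4 0;0.1153 0.2231 0.0113 -9.4 0;0.1153 0.2231 0.04 -9.4 0;0.1153 0.2231 0.09 -9.4 0;0.1153 0.2231 0.13 -9.4 0;0.1153 0.2231 0.16 -9.4 0;0.1153 0.2231 0.1713 -9.4 0"

```text
clock: 13.32
eef_pos: [441.3, 313.1, 24.8]
tool_rot: [-3.138, -0.005, 3.141]
force: [-0.6, 0.0, -3.9]
width: 8.8
```

```bash
python3 go.py 445 315 20 180
```

```text
t 13.325 p [441.3 313.1  24.8] rpy [-179.8   -0.3  180. ] F [-0.6  0.  -3.9] w 8.8 q [-0.59  0.79 -0.13  1.96  0.23  0.41  0.68]
[445.0, 315.0, 20.0, 180.0] [-0.0037  0.0019  0.0048] -0.0
```

drive_tool --deltas "0 0 0 0 0;0 0 0.003 0 0;0 0 0.006 0 0;0 0 0.008 0 0;0 0 0.008 0 0"

```text
clock: 13.95
eef_pos: [443.4, 314.6, 20.0]
tool_rot: [3.141, 0.0, 3.141]
force: [-0.4, 0.3, -3.1]
width: 8.8
```

drive_tool --deltas "0 0 0.001 0 0;0 0 0.002 0 0;0 0 0.002 0 0"

```text
clock: 14.32
eef_pos: [443.5, 314.7, 19.4]
tool_rot: [3.141, 0.001, 3.141]
force: [-3.2, -2.1, 12.1]
width: 8.7
```

Contact. I'll release, rise, and move to a viewing pose above the bin.

drive_tool --deltas "0 0 0.0 0 0.04;0 0 0.0 0 0.04;0 0 0 0 0.04;0 0 -0.03 0 0.04;0 0 -0.08 0 0.04;0 0 -0.14 0 0.05;0 0 -0.19 0 0.05;0 0 -0.22 0 0.05;0 0 -0.22 0 0.05"

```text
clock: 15.45
eef_pos: [444.6, 315.6, 240.2]
tool_rot: [3.138, 0.004, 3.141]
force: [-0.1, -0.7, -0.9]
width: 49.7
```

```bash
python3 go.py 500 74 250 90; python3 - <<'E'
from h import *
p=shot('top');w=cloud(p)
c=p['color'];cv2.imwrite('pics/t5.png',cv2.resize(c[170:330,80:300,::-1],None,fx=3.5,fy=3.5,interpolation=2))
for t in ['cover','carrier','carrier_knob','carrier_collar']:
    for o in models.landmark_of(p,t)[:2]: print(t,o,dpt(p,*o['point']).round())
E
```

```text
t 15.45 p [444.6 315.6 240.2] rpy [179.8   0.2 180. ] F [-0.1 -0.7 -0.9] w 49.7 q [-0.51  0.47 -0.23  1.8   0.14  0.88  0.77]
[500.0, 74.0, 250.0, 90.0] [-0.0556 -0.2415 -0.0098] 90.0
cover {'point': [160.7, 261.1], 'score': 0.63} [450. 308.   9.]
carrier {'point': [240.7, 270.5], 'score': 0.59} [427.  83.  28.]
carrier_knob {'point': [252.5, 222.0], 'score': 0.6} [561.  54.  34.]
carrier_knob {'point': [201.8, 224.6], 'score': 0.44} [539. 176. 135.]
carrier_collar {'point': [251.3, 233.5], 'score': 0.97} [528.  56.  46.]
```

View pics/t5.png

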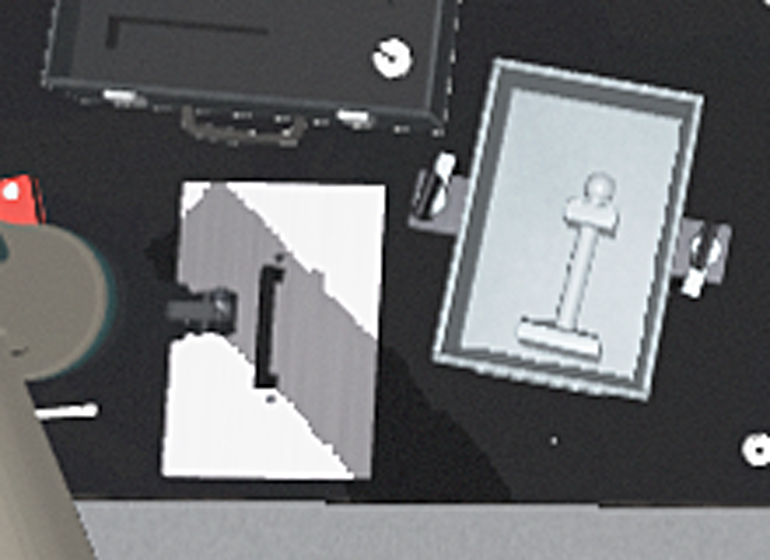

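```bash
python3 go.py 556 56 230 167
```

```text
t 15.7 p [442.6 314.  236.3] rpy [-1.799e+02 -1.000e-01  1.800e+02] F [-0.6 -0.   0. ] w 49.8 q [-0.51  0.48 -0.23  1.81  0.14  0.88  0.77]
[556.0, 56.0, 230.0, 167.0] [-0.1135 -0.2579  0.0063] 13.0
```

drive_tool --deltas "-0.0235 -0.0516 0 3 0.05;-0.047 -0.103 0 6 0.05;-0.0705 -0.1548 0 10 0.05;-0.094 -0.2064 0 13 0.05;-0.1135 -0.2579 0.006 13 0.05;-0.1135 -0.2579 0.006 13 0.05;-0.1135 -0.2579 0.006 13 0.05"

```text
clock: 16.58
eef_pos: [556.0, 57.2, 230.7]
tool_rot: [3.141, -0.002, 2.914]
force: [-0.4, 0.4, -0.3]
width: 50.0
```

```bash
python3 go.py; python3 - <<'E'
from h import *
for n in ['wrist','side','top']:
    p=shot(n,n+'6.png')
    for t in ['carrier','carrier_knob','carrier_collar']:
        for o in models.landmark_of(p,t)[:1]: print(n,t,np.round(o['point']),round(o['score'],2),dpt(p,*o['point']).round(),onz(p,*o['point'],24).round())
E
```

```text
t 16.575 p [556.   57.2 230.7] rpy [ 1.80e+02 -1.00e-01  1.67e+02] F [-0.4  0.4 -0.3] w 50.0 q [-0.05  0.5  -0.15  1.77  0.09  0.88  1.1 ]
wrist carrier [285.  27.] 0.62 [420.  89.   7.] [423.  89.  24.]
wrist carrier_knob [289. 175.] 0.58 [555.  63.  34.] [557.  62.  24.]
side carrier [215. 208.] 0.63 [421. 107.  18.] [421. 100.  24.]
side carrier_knob [277. 215.] 0.89 [549. -10.  83.] [558.  52.  24.]
side carrier_collar [266. 210.] 0.73 [525. -31. 119.] [536.  71.  24.]
top carrier_knob [263. 152.] 0.46 [764.  28.  31.] [766.  28.  24.]
```

View pics/wrist6.png

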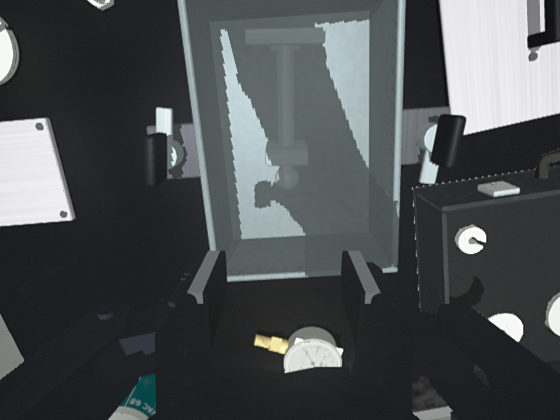

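```bash
python3 - <<'E'
from h import *
p=shot('wrist');w=cloud(p)
k=w[166:190,276:302].reshape(-1,3); k=k[(k[:,2]>20)&(k[:,2]<45)]
from scipy.optimize import least_squares
f=least_squares(lambda c:np.linalg.norm(k-c,axis=1)-12,[557,60,24],loss='soft_l1');print('sphere',f.x.round(1),np.abs(f.fun).mean(),k[:,2].max(),len(k))
for r in (38,60,90,120,140,155):
    row=w[r,230:340];m=row[:,2]>18;a=row[m];print(r,len(a),a[:,:2].min(0).round(),a[:,:2].max(0).round(),((a.min(0)+a.max(0))/2).round(1))
# rod
a=w[60:140,270:305].reshape(-1,3);a=a[(a[:,2]>25)]
vx,vy,x0,y0=cv2.fitLine(a[:,:2].astype(np.float32),cv2.DIST_HUBER,0,.01,.01).ravel();print('rod yaw',np.degrees(np.arctan2(vy,vx)),x0,y0)
# floor
print('floor',np.nanmedian(w[200:230,300:330,2]))
# rim
m=(abs(w[...,2]-95)<5)&(abs(w[...,0]-522)<150)&(abs(w[...,1]-75)<130);print('rim',cv2.minAreaRect(w[m][:,:2].astype(np.float32)))
E
```

```text
sphere [558.8  58.9  24.2] 0.5215432810863972 37.41374307563126 426
38 80 [433.  53.] [447. 115.] [440.3  84.   70.5]
60 18 [451.  74.] [455.  88.] [453.   81.1  41.5]
90 17 [476.  69.] [480.  83.] [477.8  75.9  39.4]
120 16 [503.  64.] [506.  78.] [504.3  70.9  35.5]
140 17 [521.  59.] [525.  74.] [522.9  66.6  33.7]
155 43 [530.  45.] [539.  83.] [534.7  63.7  47.1]
rod yaw -11.73044 486.18573 74.40569
floor 6.491596249483393
rim ((529.1644287109375, 73.53211975097656), (237.6965789794922, 221.72979736328125), 76.9914779663086)
```

```bash
python3 go.py 559 59 8.5 168
```

```text
t 17.225 p [556.7  56.7 231.8] rpy [180.   0. 167.] F [ 0.1  0.2 -0.4] w 49.6 q [-0.05  0.5  -0.14  1.77  0.09  0.88  1.1 ]
[559.0, 59.0, 8.5, 168.0] [-0.0017  0.0028  0.2233] -1.0
```

drive_tool --deltas "-0.0017 0.0028 0.05 -1 0.05;-0.0017 0.0028 0.1 -1 0.05;-0.0017 0.0028 0.15 -1 0.05;-0.0017 0.0028 0.19 -1 0.05;-0.0017 0.0028 0.21 -1 0.05;-0.0017 0.0028 0.218 -1 0.05;-0.0017 0.0028 0.2215 -1 0.05;-0.0017 0.0028 0.2215 -1 0.05"

```text
clock: 18.23
eef_pos: [559.7, 59.6, 11.0]
tool_rot: [3.14, 0.001, 2.932]
force: [0.6, 2.0, -0.0]
width: 49.6
```

```bash
python3 go.py 559 59 9 168; python3 -c "
from h import *
p=shot('wrist','w7.png')"
```

```text
t 18.225 p [559.7  59.6  11. ] rpy [1.799e+02 1.000e-01 1.680e+02] F [ 0.6  2.  -0. ] w 49.6 q [-0.1   0.83 -0.09  1.91  0.16  0.41  1.05]
[559.0, 59.0, 9.0, 168.0] [ 0.0005 -0.0007  0.002 ] -0.0
```

View pics/w7.png

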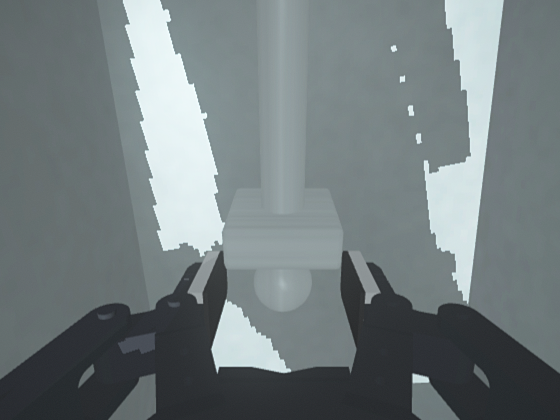

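drive_tool --deltas "0 -0.0005 0.0015 0 0.0;0 -0.0005 0.0015 0 0;0 -0.0005 0.0015 0 0;0 -0.0005 0.0015 0 0;0 -0.0005 0.0015 0 0;0 -0.0005 0.0015 0 0"

```text
clock: 19.02
eef_pos: [559.2, 57.8, 9.4]
tool_rot: [-3.141, 0.001, 2.931]
force: [-0.1, -0.1, 5.2]
width: 20.6
```

drive_tool --deltas "-0.002 0 -0.005 0 0;-0.003 0 -0.012 0 0;-0.004 0 -0.02 0 0;-0.004 0 -0.03 0 0;-0.004 0 -0.03 0 0"

```text
clock: 19.65
eef_pos: [563.9, 57.6, 39.9]
tool_rot: [3.141, 0.003, 2.932]
force: [0.7, -0.0, -2.2]
width: 20.7
```

```bash
python3 -c "
from h import *
p=shot('wrist','w8.png')"
```

```text
(no output)
```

View pics/w8.png

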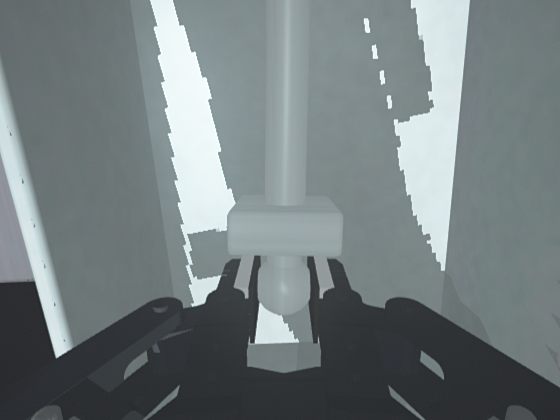

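drive_tool --deltas "-0.001 0 -0.01 0 0;-0.002 0 -0.02 0 0;-0.002 0 -0.03 0 0;-0.002 0 -0.04 0 0;-0.002 0 -0.05 0 0;-0.002 0 -0.05 0 0"

```text
clock: 20.45
eef_pos: [566.3, 57.3, 90.1]
tool_rot: [3.14, 0.003, 2.932]
force: [2.1, 0.0, -2.7]
width: 20.8
```

```bash
python3 -c "
from h import *
p=shot('wrist','w9.png');p=shot('side');c=p['color'];cv2.imwrite('pics/s9.png',cv2.resize(c[100:260,190:350,::-1],None,fx=4,fy=4,interpolation=2))"
```

```text
(no output)
```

View pics/w9.png

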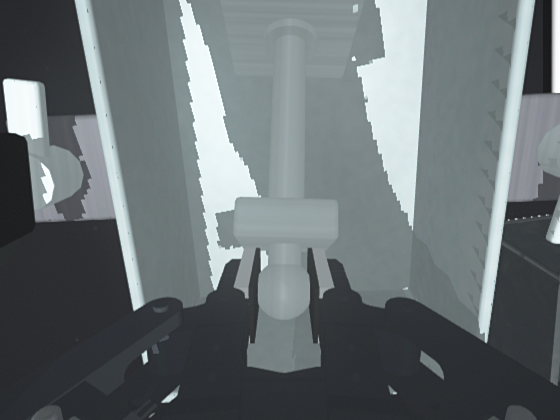

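View pics/s9.png

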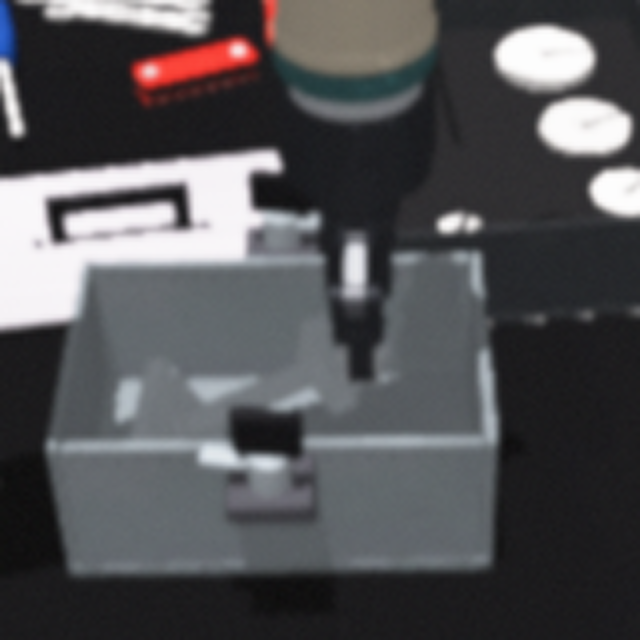

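The carrier is tipping well: the foot shows at the top of the wrist view at (290,40), and the rod slants up to the knob. I'll continue lifting.

drive_tool --deltas "0 0 -0.01 0 0;0 0 -0.02 0 0;0 0 -0.028 0 0;0 0 -0.035 0 0;0 0 -0.035 0 0"

```text
clock: 21.18
eef_pos: [565.9, 57.2, 124.8]
tool_rot: [3.141, 0.003, 2.932]
force: [1.0, 0.4, 0.2]
width: 21.3
```

```bash
python3 -c "
from h import *
p=shot('wrist','w10.png');p=shot('side');c=p['color'];cv2.imwrite('pics/s10.png',cv2.resize(c[100:260,190:350,::-1],None,fx=4,fy=4,interpolation=2))"
```

```text
(no output)
```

View pics/w10.png

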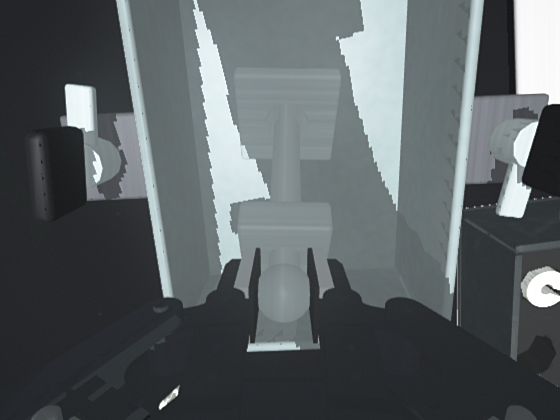

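View pics/s10.png

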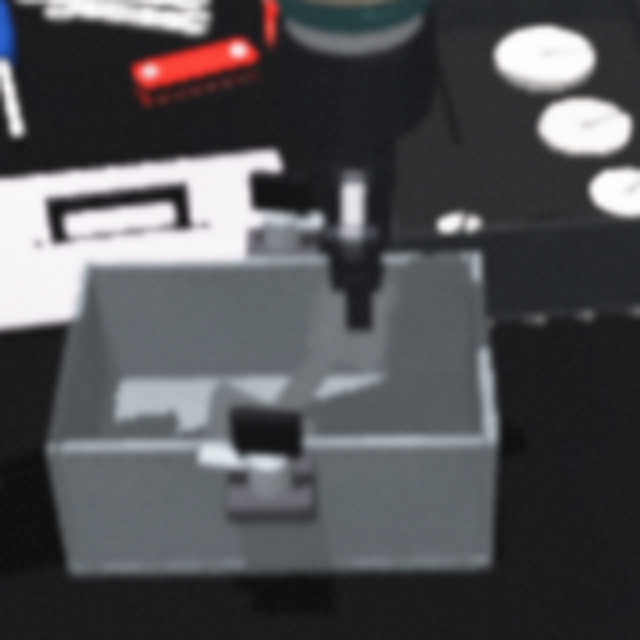

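```bash
cat > kn.py <<'E'
from h import *
from scipy.optimize import least_squares
p=shot('wrist');w=cloud(p)
k=w[265:320,262:308].reshape(-1,3);e=ctrl.read_state()['eef_pos']
k=k[(abs(k[:,2]-e[2]-18)<25)]
f=least_squares(lambda c:np.linalg.norm(k-c,axis=1)-12,[e[0],e[1],e[2]+15],loss='soft_l1');print('ball',f.x.round(1),np.abs(f.fun).mean().round(2),len(k),'tcp',e.round(1))
# carrier axis: rod pixels between collar and foot
for r in range(150,230,10):
    print(r,w[r,286].round(1))
E
python3 kn.py
```

```text
ball [570.5  55.8 137.5] 0.51 2387 tcp [566.3  57.3 124.6]
150 [522.1  67.6  70.8]
160 [526.6  66.7  77.3]
170 [530.6  65.8  84.5]
180 [534.2  64.9  91.8]
190 [537.9  64.1  97.5]
200 [541.7  63.3 102.3]
210 [540.1  63.4 123.3]
220 [543.   62.8 127.9]
```

drive_tool --deltas "0 0 -0.004 0 0;0 0 -0.008 0 0;0 0 -0.01 0 0;0 0 -0.01 0 0"

```text
clock: 21.82
eef_pos: [564.6, 57.2, 133.7]
tool_rot: [-3.142, -0.0, 2.932]
force: [0.7, 1.0, -5.6]
width: 20.9
```

```bash
python3 kn.py;python3 -c "
from h import *
p=shot('wrist','w11.png')"
```

```text
ball [568.8  55.8 146.5] 0.51 2391 tcp [564.6  57.2 133.7]
150 [520.6  67.5  77.6]
160 [525.1  66.5  84.1]
170 [529.   65.6  92.4]
180 [532.8  64.8  99.3]
190 [536.5  64.  105.3]
200 [539.7  63.2 112.3]
210 [538.6  63.3 132. ]
220 [541.7  62.6 136. ]
```

View pics/w11.png

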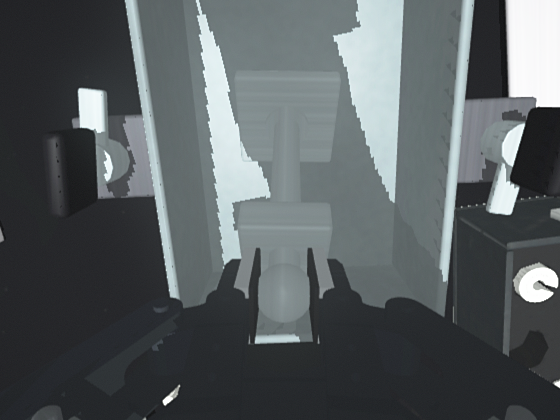

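drive_tool --deltas "0 0 0.005 0 0;0 0 0.009 0 0;0.01 0 0.007 0 0;0.019 0 0.005 0 0;0.029 0 0.004 0 0;0.038 0 0.0035 0 0;0.038 0 0.0035 0 0"

```text
clock: 22.8
eef_pos: [526.0, 65.4, 130.1]
tool_rot: [-3.141, -0.002, 2.932]
force: [0.2, -0.8, -5.9]
width: 20.5
```

```bash
python3 kn.py;python3 -c "
from h import *
p=shot('wrist','w12.png')"
```

```text
ball [531.3  63.7 143.4] 0.81 2484 tcp [527.2  65.2 130.3]
150 [484.6  75.2  53.8]
160 [489.2  74.1  63.6]
170 [493.3  73.2  73.4]
180 [496.9  72.4  83.1]
190 [500.6  71.5  90.7]
200 [503.7  70.8  99. ]
210 [501.4  71.2 124. ]
220 [504.   70.6 129.8]
```

View pics/w12.png

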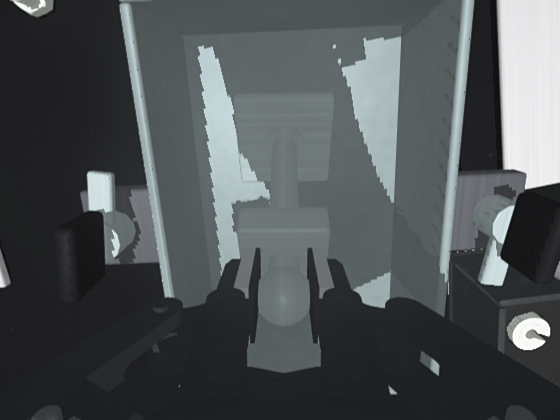

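drive_tool --deltas "0 0 0.0028 0 0;0.01 0 0.0018 0 0;0.02 0 0.001 0 0;0.03 0 0.001 0 0;0.038 0 0.001 0 0;0.038 0 0.001 0 0"

```text
clock: 23.65
eef_pos: [489.3, 73.1, 129.2]
tool_rot: [-3.141, -0.001, 2.932]
force: [0.1, 0.7, -3.5]
width: 20.4
```

```bash
python3 kn.py;python3 -c "
from h import *
p=shot('wrist','w13.png')"
```

```text
ball [495.9  71.3 143. ] 1.43 2514 tcp [490.   73.  129.2]
150 [451.2  82.4  28.4]
160 [458.1  81.   27.6]
170 [464.4  79.6  30.9]
180 [468.7  78.7  43.2]
190 [471.9  77.9  57.3]
200 [474.3  77.3  71.9]
210 [476.9  76.6  83. ]
220 [471.4  77.6 116.6]
```

View pics/w13.png

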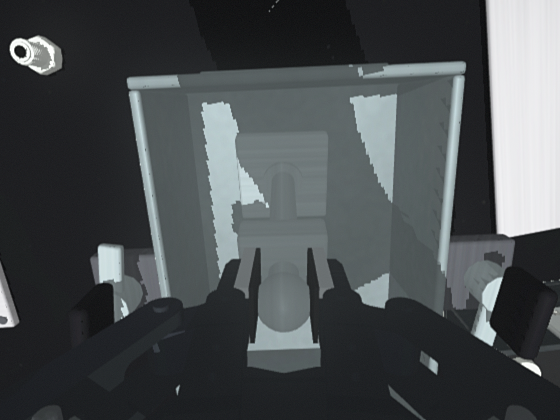

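drive_tool --deltas "0.008 0 0.0005 0 0;0.016 0 0.001 0 0;0.022 0 0.002 0 0;0.026 0 0.003 0 0;0.026 0 0.003 0 0"

```text
clock: 24.38
eef_pos: [464.9, 78.7, 126.5]
tool_rot: [3.141, 0.0, 2.932]
force: [1.1, -0.1, 0.8]
width: 20.1
```

```bash
python3 kn.py;python3 -c "
from h import *
p=shot('wrist','w14.png');p=shot('side');c=p['color'];cv2.imwrite('pics/s14.png',cv2.resize(c[100:260,190:350,::-1],None,fx=4,fy=4,interpolation=2))"
```

```text
ball [471.8  76.9 140. ] 2.08 2518 tcp [465.2  78.7 126.6]
150 [429.5  87.7   6.2]
160 [434.3  86.6  22.1]
170 [441.4  85.1  21.9]
180 [448.5  83.6  21.9]
190 [455.1  82.2  24.7]
200 [459.4  81.2  35.2]
210 [460.9  80.7  53.2]
220 [461.7  80.4  70.5]
```

View pics/w14.png

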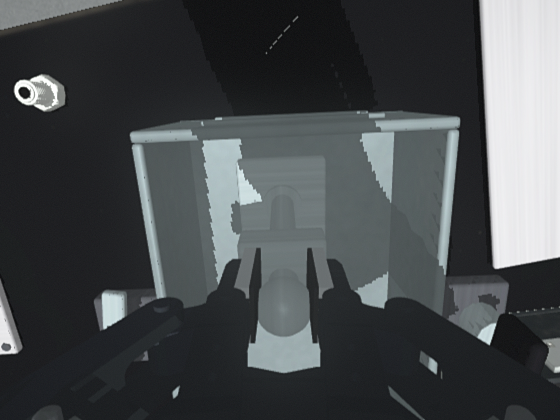

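View pics/s14.png

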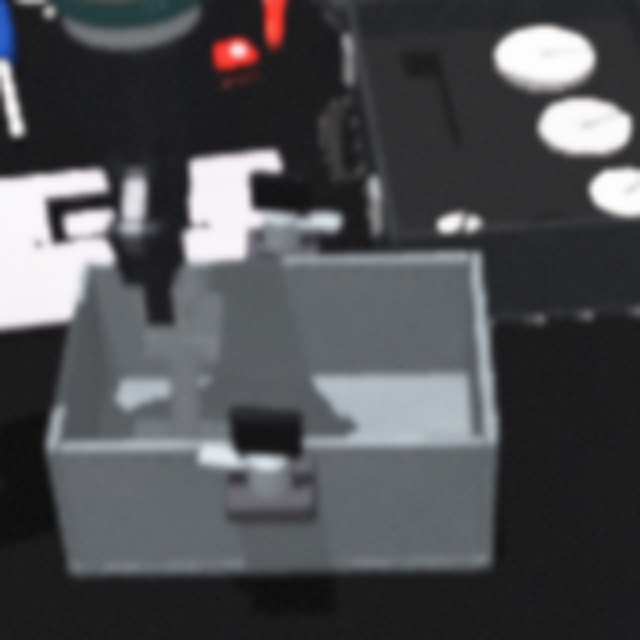

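The carrier is upright within about 3° and the ball is at z 140, as it should be. I'll release, rise and check.

drive_tool --deltas "0 0 0 0 0.03;0 0 0 0 0.05;0 0 0 0 0.06;0 0 -0.02 0 0.06;0 0 -0.06 0 0.06;0 0 -0.09 0 0.065;0 0 -0.09 0 0.065"

```text
clock: 25.4
eef_pos: [466.4, 78.8, 218.2]
tool_rot: [3.14, 0.004, 2.931]
force: [0.1, 0.1, -0.8]
width: 65.2
```

```bash
python3 go.py; python3 - <<'E'
from h import *
for n in ['wrist','top','side']:
    p=shot(n,n+'15.png');w=cloud(p)
    for t in ['carrier_knob','carrier_collar']:
        for o in models.landmark_of(p,t)[:1]: print(n,t,np.round(o['point']),round(o['score'],2),dpt(p,*o['point']).round(),onz(p,*o['point'],140 if 'kn' in t else 114).round())
    R=np.array([[np.cos(.166),-np.sin(.166)],[np.sin(.166),np.cos(.166)]])
    m=(w[...,2]>112)&(w[...,2]<132)&(abs(w[...,0]-470)<45)&(abs(w[...,1]-77)<45)
    a=w[m]; print(n,'collar',len(a),np.median(a[:,2]),cv2.minAreaRect(a[:,:2].astype(np.float32)) if len(a)>5 else '')
    m=(w[...,2]>12)&(w[...,2]<26)&(abs(w[...,0]-460)<60)&(abs(w[...,1]-77)<50);a=w[m]
    if len(a)>5: print('foot',len(a),cv2.minAreaRect(a[:,:2].astype(np.float32)))
E
```

```text
t 25.4 p [466.4  78.8 218.2] rpy [179.9   0.2 168. ] F [ 0.1  0.1 -0.8] w 65.2 q [-0.11  0.4  -0.15  2.01  0.09  0.73  1.04]
wrist carrier_knob [280. 209.] 0.78 [459.  78. 151.] [463.  77. 140.]
wrist carrier_collar [282. 197.] 0.88 [454.  80. 145.] [462.  79. 114.]
wrist collar 2112 122.19652600530085 ((463.84356689453125, 77.36500549316406), (40.019996643066406, 40.41626739501953), 79.75439453125)
foot 2186 ((463.47467041015625, 77.58599853515625), (64.08756256103516, 63.19768524169922), 79.7232437133789)
top collar 0 nan 
foot 6 ((489.15350341796875, 45.537078857421875), (5.847104549407959, 2.84501576423645), 89.12876892089844)
side carrier_knob [227. 172.] 0.72 [460.  72. 145.] [460.  79. 140.]
side carrier_collar [233. 185.] 0.84 [469.  59. 119.] [469.  66. 114.]
side collar 240 120.82147650493636 ((466.9642028808594, 76.033447265625), (42.42449951171875, 39.66473388671875), 80.74908447265625)
foot 81 ((457.1038513183594, 106.22108459472656), (22.198564529418945, 80.4088363647461), 76.79866027832031)
  return _methods._mean(a, axis=axis, dtype=dtype,
  ret = ret.dtype.type(ret / rcount)
```

View pics/wrist15.png

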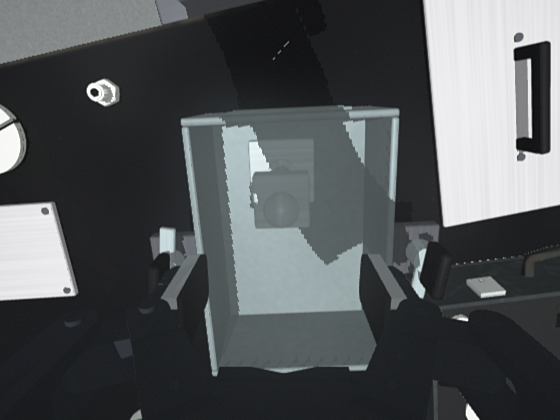

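View pics/side15.png

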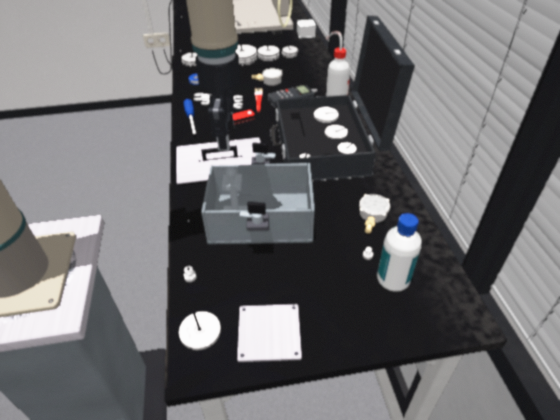

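```bash
python3 go.py 464 77.5 93 169.8
```

```text
t 25.85 p [464.6  78.5 215.7] rpy [-1.80e+02 -1.00e-01  1.68e+02] F [-0.4 -0.1  0.2] w 65.1 q [-0.11  0.4  -0.15  2.01  0.09  0.73  1.04]
[464.0, 77.5, 93.0, 169.8] [ 0.0004 -0.0011  0.1227] -1.8
```

drive_tool --deltas "0.0004 -0.0011 0.02 -1.8 0.065;0.0004 -0.0011 0.05 -1.8 0.065;0.0004 -0.0011 0.08 -1.8 0.065;0.0004 -0.0011 0.105 -1.8 0.065;0.0004 -0.0011 0.12 -1.8 0.065;0.0004 -0.0011 0.1227 -1.8 0.065;0.0004 -0.0011 0.1227 -1.8 0.065"

```text
clock: 26.72
eef_pos: [464.5, 77.6, 93.7]
tool_rot: [3.142, -0.0, 2.963]
force: [-0.0, 0.4, -0.1]
width: 64.9
```

drive_tool --deltas "0 0 0 0 0.04;0 0 0 0 0.02;0 0 0 0 0.02;0 0 0 0 0.02;0 0 0 0 0.02;0 0 0 0 0.02"

```text
clock: 27.48
eef_pos: [464.9, 77.7, 94.4]
tool_rot: [3.141, 0.001, 2.963]
force: [-0.6, -0.1, 6.5]
width: 39.1
```

drive_tool --deltas "0 0 -0.006 0 0.02;0 0 -0.02 0 0.02;0 0 -0.05 0 0.02;0 0 -0.085 0 0.02;0 0 -0.12 0 0.02;0 0 -0.15 0 0.02;0 0 -0.16 0 0.02;0 0 -0.16 0 0.02"

```text
clock: 28.48
eef_pos: [464.2, 77.3, 253.7]
tool_rot: [3.142, 0.0, 2.963]
force: [0.2, 0.5, -4.7]
width: 38.6
```

```bash
python3 go.py 496 -228 254 171; python3 -c "
from h import *
p=shot('wrist','w16.png');p=shot('side','s16.png')"
```

```text
t 28.475 p [464.2  77.3 253.7] rpy [180.    0.  169.8] F [ 0.2  0.5 -4.7] w 38.6 q [-0.09  0.35 -0.18  1.97  0.08  0.83  1.08]
[496.0, -228.0, 254.0, 171.0] [-0.0856 -0.2948 -0.0003] -1.2
```

View pics/s16.png

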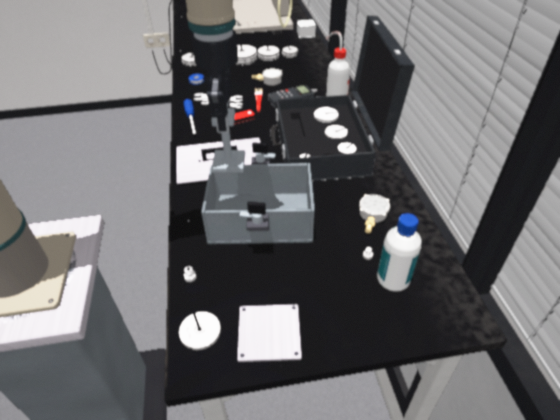

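Lifted and upright. Next, over to the plate.

drive_tool --deltas "-0.005 -0.017 0 0 0.02;-0.014 -0.049 0 0 0.02;-0.026 -0.088 0 0 0.02;-0.037 -0.128 0 -1.2 0.02;-0.048 -0.167 0 -1.2 0.02;-0.06 -0.206 0 -1.2 0.02;-0.071 -0.245 0 -1.2 0.02;-0.08 -0.275 0 -1.2 0.02;-0.0845 -0.291 0 -1.2 0.02;-0.0856 -0.2948 0 -1.2 0.02;-0.0856 -0.2948 0 -1.2 0.02"

```text
clock: 29.95
eef_pos: [496.1, -226.3, 253.1]
tool_rot: [3.14, -0.001, 2.985]
force: [0.6, -0.4, -5.5]
width: 38.8
```

```bash
python3 go.py 496 -228 110 171; python3 - <<'E'
from h import *
p=shot('wrist','w17.png');w=cloud(p)
m=(abs(w[...,2]-8)<4)&(abs(w[...,0]-496)<80)&(abs(w[...,1]+228)<75)
lab,cc=cv2.connectedComponentsWithStats(m.astype(np.uint8))[1:3]
i=1+np.argmax(cc[1:,4]);a=w[lab==i];print('plate',len(a),np.median(a[:,2]),cv2.minAreaRect(a[:,:2].astype(np.float32)))
m=(abs(w[...,2]-178)<6)&(abs(w[...,0]-496)<60)&(abs(w[...,1]+228)<60);a=w[m];print('foot',len(a),cv2.minAreaRect(a[:,:2].astype(np.float32)) if len(a) else '')
p=shot('top','t17.png')
E
```

```text
t 29.95 p [ 496.1 -226.3  253.1] rpy [ 1.799e+02 -1.000e-01  1.710e+02] F [ 0.6 -0.4 -5.5] w 38.8 q [ 0.45  0.45 -0.11  1.78  0.06  0.91  1.73]
[496.0, -228.0, 110.0, 171.0] [-0.0002 -0.0017  0.1431] 0.0
plate 4761 8.453518353347988 ((470.1657409667969, -224.53652954101562), (110.1926498413086, 62.19063949584961), 81.84066009521484)
foot 6283 ((487.1241149902344, -225.125244140625), (64.24746704101562, 48.57085418701172), 80.83330535888672)
```

View pics/w17.png

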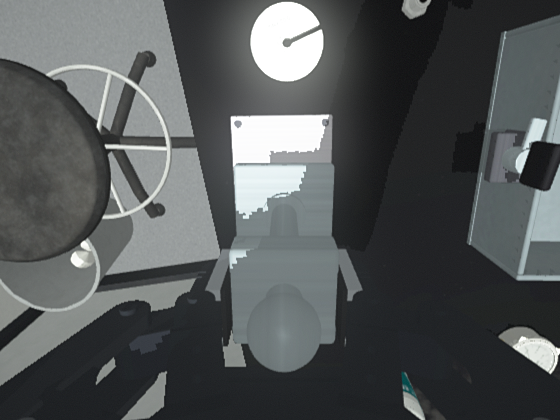

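drive_tool --deltas "0.0003 -0.0017 0.02 0 0.02;0.0003 -0.0017 0.05 0 0.02;0.0003 -0.0017 0.085 0 0.02;0.0003 -0.0017 0.115 0 0.02;0.0003 -0.0017 0.135 0 0.02;0.0003 -0.0017 0.145 0 0.02;0.0003 -0.0017 0.149 0 0.02;0.0003 -0.0017 0.149 0 0.02"

```text
clock: 31.05
eef_pos: [496.2, -229.4, 105.1]
tool_rot: [-3.141, 0.001, 2.984]
force: [-0.9, 0.2, -4.7]
width: 38.6
```

drive_tool --deltas "0 0 0.002 0 0.02;0 0 0.004 0 0.02;0 0 0.005 0 0.02;0 0 0.005 0 0.02"

```text
clock: 31.55
eef_pos: [495.6, -229.4, 99.6]
tool_rot: [3.142, -0.0, 2.984]
force: [0.1, 0.9, -4.7]
width: 39.4
```

Still hanging. I'll ease it down about 3 mm with a small +y correction (tool y+).

drive_tool --deltas "0 0.0012 0.001 0 0.02;0 0.0012 0.002 0 0.02;0 0.0012 0.003 0 0.02;0 0.0012 0.003 0 0.02"

```text
clock: 32.05
eef_pos: [495.9, -228.3, 96.6]
tool_rot: [3.142, -0.0, 2.984]
force: [0.2, 0.7, -4.1]
width: 39.2
```

drive_tool --deltas "0 0 0.0005 0 0.02;0 0 0.001 0 0.02;0 0 0.001 0 0.02"

```text
clock: 32.42
eef_pos: [495.9, -228.2, 96.5]
tool_rot: [-3.141, 0.0, 2.984]
force: [-3.5, 1.4, 5.1]
width: 38.9
```

Contact (+5 N). I'll release gently, then rise.

drive_tool --deltas "0 0 0 0 0.045;0 0 0 0 0.055;0 0 0 0 0.065;0 0 0 0 0.065;0 0 -0.02 0 0.065;0 0 -0.06 0 0.065;0 0 -0.11 0 0.065;0 0 -0.14 0 0.065;0 0 -0.14 0 0.065"

```text
clock: 33.55
eef_pos: [497.4, -228.9, 238.0]
tool_rot: [-3.14, 0.005, 2.984]
force: [0.7, 1.1, -0.2]
width: 65.0
```

```bash
python3 go.py; python3 - <<'E'
from h import *
p=shot('wrist','w18.png');w=cloud(p)
m=(abs(w[...,2]-20)<4)&(abs(w[...,0]-496)<60)&(abs(w[...,1]+228)<60);a=w[m];print('foot',len(a),cv2.minAreaRect(a[:,:2].astype(np.float32)))
m=(abs(w[...,2]-8)<4)&(abs(w[...,0]-496)<80)&(abs(w[...,1]+228)<75)
lab,cc=cv2.connectedComponentsWithStats(m.astype(np.uint8))[1:3]
i=1+np.argmax(cc[1:,4]);a=w[lab==i];print('plate',cv2.minAreaRect(a[:,:2].astype(np.float32)))
m=(abs(w[...,2]-122)<7)&(abs(w[...,0]-496)<60)&(abs(w[...,1]+228)<60);a=w[m];print('collar',np.median(a[:,2]),cv2.minAreaRect(a[:,:2].astype(np.float32)))
p=shot('side','s18.png');p=shot('top','t18.png')
E
```

```text
t 33.55 p [ 497.4 -228.9  238. ] rpy [-179.9    0.3  171. ] F [ 0.7  1.1 -0.2] w 65.0 q [ 0.46  0.47 -0.11  1.8   0.07  0.87  1.73]
foot 1854 ((494.9559326171875, -228.33798217773438), (63.98670959472656, 63.73567199707031), 80.91864013671875)
plate ((493.4562683105469, -227.95367431640625), (110.2560043334961, 109.34610748291016), 81.82318115234375)
collar 124.30641550824527 ((494.4129943847656, -228.25392150878906), (40.03446960449219, 39.466854095458984), 80.8924560546875)
```

View pics/w18.png

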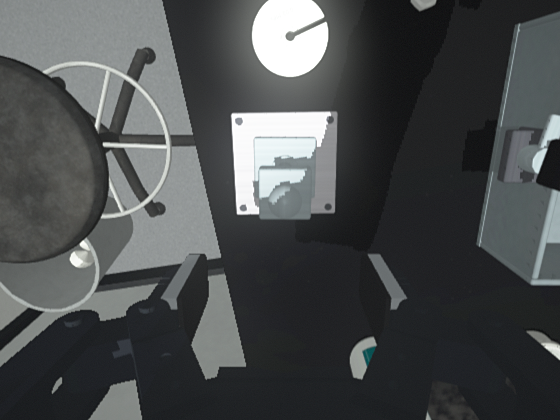

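View pics/s18.png

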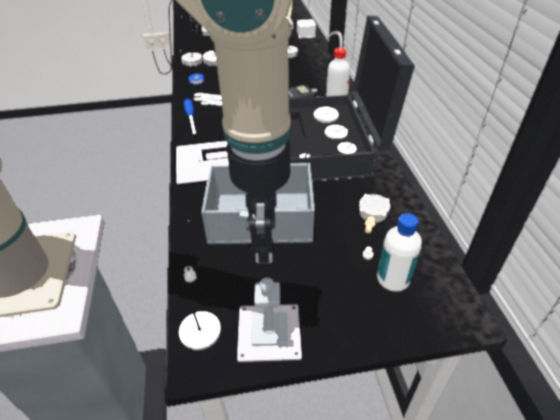

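View pics/t18.png

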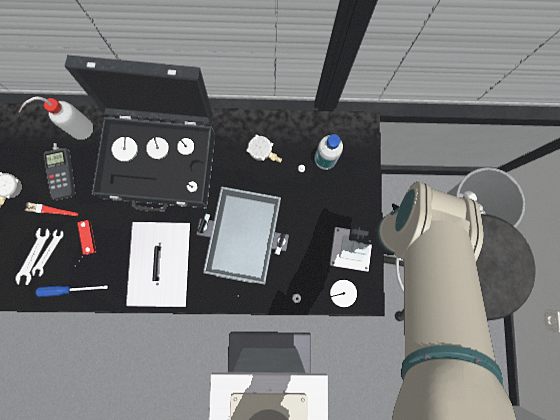

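The carrier stands on the plate 1.5 mm off centre. The cover lies flat, both clamps are open and the bystanders look undisturbed.

```bash
python3 -c "
from h import *
print(ctrl.finish_job())"
```

```text
the job is handed in; nothing more can be done
None
```

The job is done and handed in at about 34 s on the robot's clock, against the 72 s limit; `finish_job` gave no verdict.

- **Clamps and cover:** I swung both thumb clamps clear, about 72° each. I lifted the cover off by its handle and laid it flat on the free bench to the left of the bin.
- **Tipping:** I tipped the carrier up by its knob. When I lifted it, it stuck about 30° short of upright. I lowered its foot edge back to the bin floor and drew the knob back until it stood, then let go. The wrist camera then showed the collar centred over the foot to within half a millimetre.
- **Setting down:** I took it again by the square collar, lifted it out upright and lowered it onto the plate, releasing at about 5 N of contact force.

**Last checks:**
- In the final wrist view the foot was about 1.5 mm off the plate's middle, and the collar was again centred over it.
- In the overhead view the cover lay flat and both clamp tongues were clear of the bin. The other things on the bench looked undisturbed, though I judged that by eye and did not measure them.
- The cameras disagreed on the plate's centre by about 2.7 mm, so the centring is good to roughly 3 mm.
- The force readings I saw stayed under about 13 N, but I read them only at the end of each move.

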